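# Close the kiln dam around the glass slab

## Task

On the round kiln shelf, push the orange glass slab home into the corner of the propped dam, so that it lies square against both bars. Then push the loose L-shaped dam up until both its arms lie snug against the slab's two open sides. Slide both along the shelf without lifting or tipping them, and leave everything else where it stands.

Things in the scene. Friction and masses are not known exactly. Their poses are not given: they have to be found in the camera images.
- shelf: fixed round pale kiln shelf, 450 mm diameter, 15 mm thick (top 15 mm above the bench); origin centre of its underside. Fixed on it, the propped dam: two tan bars 20 mm thick, 30 mm tall, meeting in an inside corner, backed outside by four posts 32 mm across, 45 mm tall. The far bar's inner face looks to the shelf's -x, the side bar's to the shelf's -y
- corner (a point): inside corner of the propped dam, at the shelf's top surface; axes as the shelf's. The far bar's inner face is the plane x = 0, the bar reaches from y = +20 to -98 mm; the side bar's inner face is the plane y = 0, the bar reaches from x = 0 to -95 mm. The glass belongs at -x, -y of this point
- glass: loose orange glass slab, 70 mm along its x, 100 mm along its y, 20 mm thick, about 0.35 kg, flat on the shelf; origin centre of its underside. Home, its axes are the shelf's and its centre is at x = -35, y = -50 mm from the corner point. It starts 3 to 6 cm out of the corner at -x and 3 to 6 cm at -y, turned up to 15 degrees
- loose_dam: loose dark brown L-shaped dam, 30 mm tall, about 0.25 kg, flat on the shelf; origin its inside corner, on the underside. Own axes, mm: near arm x -20 to 0, y -20 to 97; right arm x -20 to 85, y -20 to 0; centre of mass x 12, y 18. Closed: axes as the shelf's, inside corner at the slab's -x, -y corner, right arm past the far bar's end, 2 mm clear
- kiln_post: loose hexagonal kiln post standing on the shelf behind the open end of the far dam bar, pale tan, 32 mm across, 45 mm tall; origin centre of its underside
- cone_pack: clay strip 26 x 62 x 12 mm carrying three small pyrometric cones (about 44 mm tall in all), standing on the shelf outside the side dam; origin centre of its underside
- frit_jar: glass jar of green frit with steel cap, 64 mm diameter, 85 mm tall, on the bench left of the shelf; origin centre of its underside
- amber_bottle: closed brown glass bottle, 68 mm diameter, 190 mm tall, on the bench left of the shelf; origin centre of its underside
- paperweight: blue glass paperweight, 74 mm diameter, 58 mm tall, on the bench right of the shelf; origin centre of its underside
- jacks: steel glassworker's jacks lying flat on the bench right of the shelf, about 290 x 80 mm, 12 mm tall; origin on the underside where the bow meets the grips, blades along its +x
- wood_block: dark wooden shaping block, a 92 mm wide 52 mm tall cup with a 150 mm handle along its -x, on the bench left of the shelf; origin centre of the cup's underside
There are look-alikes about, which are no part of the job. What is meant by the glass is not blue or green, and is the smaller of those in its own colour.

How it is judged:
By the outcome, as a careful person would: the job done as asked, in the order asked, and still so for the second after the job is handed in, with the robot touching nothing.
It also fails if it takes over 64 s, if anything falls off the work surface, if the arm or the gripper's body presses on something with over 40 N, if the wrist force passes 120 N, or if a joint passes its speed limit or range.

## Robot

A 6-joint arm with a two-finger parallel gripper is mounted at the origin on the work surface. World frame = base frame: x ahead of the robot, y to its left, z up, the work surface at z = 0. Lengths are in mm, angles in rad, forces in N, time in s.
With the tool pointing down it reaches from about 400 to 825 mm from the base axis. Payload 7 kg.
Tool frame: the origin (TCP) lies midway between the tips of the shut fingers; the grasp point (between the pads) lies 19 mm behind it (bot.grip_depth is the distance from the TCP to the grasp point, in mm); z points along the fingers, x is the direction in which the jaws open and shut, and the axes are right-handed (so a half turn about z gives the same grasp; the last joint's range is limited). The gripper opens to 85 mm and grips with 20 to 120 N. Pads are 22 mm wide; open, the fingers measure 114 mm over their backs; the gripper's body (76 mm by 85 mm) begins 54 mm behind the grasp point. The pads swing forward as they close: fully open they stand 13 mm farther back than shut.
Start: joints at [-0.887, 0.359, 0.012, 0, -1.224, -0.288], TCP at [260.216, -622.802, 231.302] pointing down, gripper open.
Joint ranges: [-3.07, 3.07], [-1.43, 2.12], [-1.02, 1.25], [-3.03, 1.67], [-3.05, -0], [-3.03, 3.03]. Speed limits (rad/s): [2.39, 2.39, 3.01, 3.14, 3.14, 3.14].

## Interface

Orientations are given as a rotation vector (axis times angle).
In Python, from rig import monitor, viewer, job, bot gives the robot as it stands.
- The arm moves only by the tool arm_command, never from a script. Its argument "motion" is text: rows parted by semicolons, each of 4 numbers parted by spaces: the shift along the tool's x, y, z normalised to -1 to 1, where 1 is 100 mm, then the turn about the tool's z normalised to -1 to 1, where 1 is pi/2 rad. A call has exactly 5 rows; each row is the pose to reach, as a shift and turn from the pose commanded when the call began, along the tool's axes at that moment; what a row does not reach only later rows make up. A row lasts 1/8 s, in which the tool goes at most 62.5 mm and 10.7 degrees, less where a joint would pass 70% of its speed; a pose out of reach is approached as far as the arm can. A call with a number of a shift or a turn outside -1 to 1 is refused whole. A call with a gripper value outside its range is refused whole. "claw" is the gripper command: -1 is shut, 1 is fully open, values between are in proportion, set as the call begins (left out, the last holds). The fingers move at their own pace and stop on an object; "newtons" is the grip in N (left out, the last holds). Time passes only in rows, so rows that repeat a pose let the fingers close, or fill a call up. It gives the time, the measured TCP pose, the force and the opening at its end, in the units of the state.
- monitor.observe(): the state, without advancing time (a new reading comes with each control period).
- viewer.get_image(name): name is "scene" or "top" or "wrist"; returns the picture (420x560x3 uint8, blue, green, red); there is no depth.
- viewer.calibration(name): a dict with "intrinsics" (3x3 intrinsics, pixels), "k1" (the pictures are not rectified: a ray, as slopes to the right and down, at radius r is drawn at 1 + k1 r^2 times it, then the intrinsics apply), "extrinsics" (4x4, takes a point from world to camera coordinates). Camera axes: x right, y up, looking along -z (the intrinsics and any distortion apply to the point x, -y, -z); pixel columns grow to the right and rows downward; lengths in mm; the calibration is good to about 2 mm. A picture is of the moment at which its call begins: read the wrist's pose just before it. calibration takes no time and is no camera call; for the wrist camera it gives the pose at the moment of the call.
- job.close_job(): hands the job in, once; it reports no verdict.
The state is a dict: "t": time; "joint_positions": joint angles; "joint_velocities": joint speeds; "joint_torque": joint torques, N m; "eef_pos": TCP position; "eef_rot": TCP orientation; "ft_force": force on the tool from outside, world axes, zero at the start; "ft_torque": the same for the moment, N m; "grip_width": opening from 0.0 (shut) to 1.0 (fully open).
Only numpy, scipy, OpenCV 4.12 (cv2) and the standard library are available. Lean on these libraries where they do the work, as an engineer would, in place of code of your own. Each camera call takes 0.05 s, during which the arm holds its last target.

## Working session

There is one attempt and no reset: what is moved stays moved. The work goes in short steps, Python scripts to look and compute and a tool call to move; the robot and the scene stay as the last step left them, time stands still between calls to the robot, and variables do not carry over. Pictures are saved under pics/ and viewed, and the job is handed in when it is done.

Besides the shell and the picture viewer there is one more tool, called after "Call:" in YAML: its name, and indented under it one key for each argument. arm_command: Moves the arm, as the interface text tells. Its arguments: {"type":"object","properties":{"motion":{"type":"string"},"claw":{"type":"number"},"newtons":{"type":"number"}},"required":["motion"]}

```bash
ls; mkdir -p pics
python3 - <<'E'
from rig import monitor, viewer, job, bot
import cv2
s=monitor.observe();print(s)
for n in ("scene","top","wrist"):
    c=viewer.calibration(n);print(n,c)
    cv2.imwrite(f"pics/a_{n}.png",viewer.get_image(n))
E
```

```text
pics
{'t': 0.0, 'joint_positions': array([-8.86916627e-01,  3.59417918e-01,  1.10270617e-02, -3.47311390e-04,
       -1.22410435e+00, -2.88116982e-01]), 'joint_velocities': array([-0.00063333, -0.00017567,  0.00048418,  0.000235  ,  0.00054466,
       -0.00083528]), 'joint_torque': array([-6.89216067e-04, -5.83318412e+01,  2.93411869e+01,  6.93642318e+00,
       -6.16481251e-03, -4.32860600e-05]), 'eef_pos': array([ 260.00830636, -622.3717426 ,  230.33029269]), 'eef_rot': array([-1.74068002e+00, -2.61343525e+00, -1.27659086e-03]), 'ft_force': array([-0.10957916, -0.35834558, -0.0550153 ]), 'ft_torque': array([-0.00373923,  0.01100293,  0.03700719]), 'grip_width': 1.0057081786661153}
scene {'intrinsics': array([[539.77382187,   0.        , 283.94645067],
       [  0.        , 539.77382187, 212.21536582],
       [  0.        ,   0.        ,   1.        ]]), 'k1': -0.053551221350696385, 'extrinsics': array([[ 8.75000144e-01,  4.84080619e-01, -6.37980856e-03,
        -4.93921098e+02],
       [-3.03057446e-01,  5.57973139e-01,  7.72542659e-01,
         8.95401730e+01],
       [ 3.77532691
[... 570 characters left out ...]
69526e-03,  9.96423860e-01,
        -1.67999121e+03],
       [ 0.00000000e+00,  0.00000000e+00,  0.00000000e+00,
         1.00000000e+00]])}
wrist {'intrinsics': array([[348.49991881,   0.        , 272.9527806 ],
       [  0.        , 348.49991881, 213.23729479],
       [  0.        ,   0.        ,   1.        ]]), 'k1': -0.06293145012439617, 'extrinsics': array([[-3.85821836e-01,  9.22572833e-01,  9.37839186e-04,
         6.74593685e+02],
       [-8.80169316e-01, -3.67783571e-01, -3.00062027e-01,
         3.99644516e+01],
       [-2.76484152e-01, -1.16595939e-01,  9.53919232e-01,
        -3.80282556e+02],
       [ 0.00000000e+00,  0.00000000e+00,  0.00000000e+00,
         1.00000000e+00]])}
```

View pics/a_top.png

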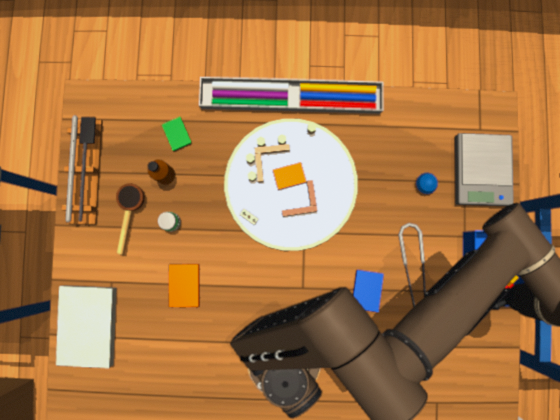

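View pics/a_scene.png

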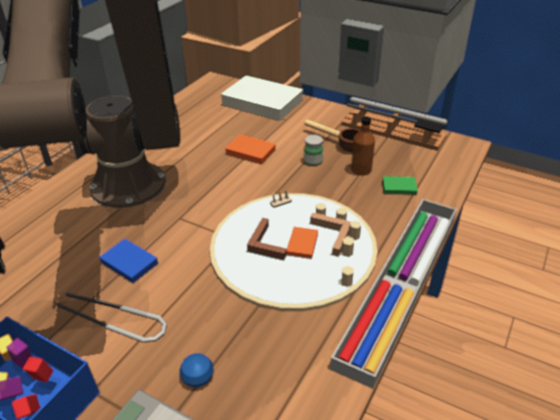

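View pics/a_wrist.png

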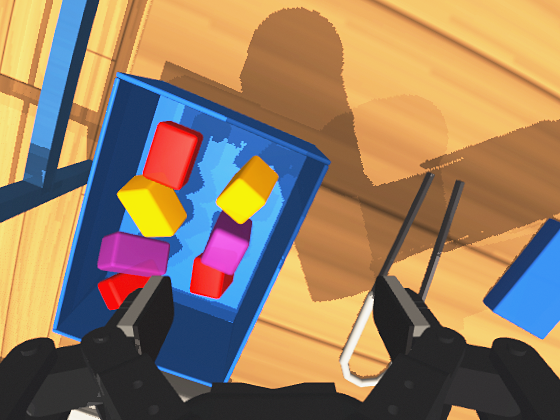

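The top view shows the round shelf at (291,184), propped dam corner near (262,150), orange slab at (290,176), loose dam with corner near (313,212). Now I'll enlarge and measure.

```bash
cat > h.py <<'E'
import numpy as np, cv2
from rig import monitor, viewer, job, bot
def rays(cal,px):
    px=np.atleast_2d(np.asarray(px,float)); K=cal["intrinsics"]
    d=np.array([cal["k1"],0,0,0,0.])
    # model: drawn = ray*(1+k1 r^2) -> same as opencv k1
    u=cv2.undistortPoints(px[:,None,:],K,d)[:,0,:]
    E=cal["extrinsics"]; R=E[:3,:3]; t=E[:3,3]
    dc=np.c_[u[:,0],-u[:,1],-np.ones(len(u))]
    return -R.T@t, dc@R
def onplane(cal,px,z):
    o,d=rays(cal,px); return o+d*((z-o[2])/d[:,2])[:,None]
def project(cal,P):
    P=np.atleast_2d(np.asarray(P,float)); E=cal["extrinsics"]
    c=P@E[:3,:3].T+E[:3,3]; c=np.c_[c[:,0],-c[:,1],-c[:,2]]
    return cv2.projectPoints(c,np.zeros(3),np.zeros(3),cal["intrinsics"],np.array([cal["k1"],0,0,0,0.]))[0][:,0,:]
E
python3 - <<'E'
import cv2
im=cv2.imread("pics/a_top.png")[110:260,215:370]
cv2.imwrite("pics/b_top.png",cv2.resize(im,None,fx=4,fy=4,interpolation=cv2.INTER_CUBIC)[:600])
im=cv2.imread("pics/a_scene.png")[185:310,200:390]
cv2.imwrite("pics/b_scene.png",cv2.resize(im,None,fx=4,fy=4,interpolation=cv2.INTER_CUBIC))
E
```

```text
(no output)
```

View pics/b_top.png

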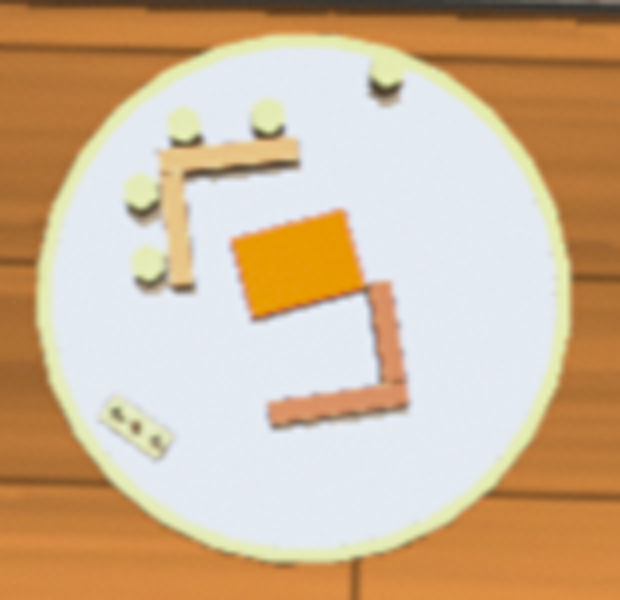

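View pics/b_scene.png

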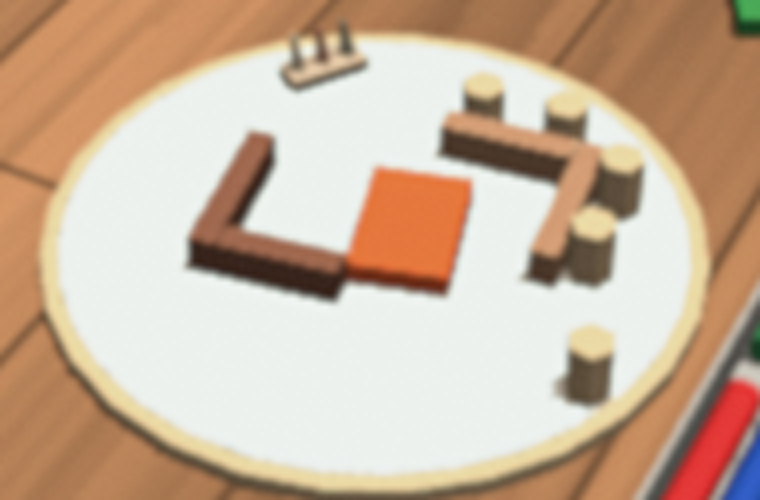

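Run:
```python
from h import *
c=viewer.calibration("top")
def o(p): return np.array(p)/4-0.375+np.array([215,110])
print("shelf c",onplane(c,[o((305,299))],15))
print("corner",onplane(c,[o((186,168))],45))
print("far bar end, side bar end",onplane(c,[o((299,158)),o((174,287))],45))
print("slab",onplane(c,[o(p) for p in [(232,238),(344,210),(362,286),(253,318)]],35))
print("dam: out corner, R end",onplane(c,[o(p) for p in [(408,402),(388,283),(371,285),(268,405),(272,428),(383,385)]],45))
from scipy.spatial.transform import Rotation as R
s=monitor.observe();print(R.from_rotvec(s['eef_rot']).as_matrix().round(3))
```

```text
shelf c [[590.08194526 -10.49620794  15.        ]]
corner [[692.88730017  91.65049057  45.        ]]
far bar end, side bar end [[703.91808501  -1.79047324  45.        ]
 [593.14598135  98.43858646  45.        ]]
slab [[636.86533738  51.94388258  35.        ]
 [663.05530388 -40.55558761  35.        ]
 [599.70878771 -56.98863928  35.        ]
 [570.44103702  32.62629923  35.        ]]
dam: out corner, R end [[503.52450386 -96.4453405   45.        ]
 [601.45599601 -77.85019024  45.        ]
 [599.39049904 -63.86615347  45.        ]
 [497.82063276  18.31223532  45.        ]
 [479.02365478  14.51816744  45.        ]
 [516.94001802 -75.60859568  45.        ]]
[[-0.385  0.923 -0.001]
 [ 0.923  0.385  0.001]
 [ 0.001 -0.    -1.   ]]
```

Call:
arm_command:
  motion: "0.16 0.2 0 0;0.32 0.4 0 0;0.48 0.6 0 0;0.64 0.8 0 0;0.8 1 0 0"
  claw: 0

```text
t: 0.78
eef_pos: [321.8, -509.6, 231.0]
eef_rot: [-1.741, -2.614, -0.0]
ft_force: [0.9, 0.9, -0.6]
grip_width: 0.503
```

Call:
arm_command:
  motion: "0.16 0.2 0 0;0.32 0.4 0 0;0.48 0.6 0 0;0.64 0.8 0 0;0.8 1 0 0"

```text
t: 1.4
eef_pos: [383.3, -397.2, 231.1]
eef_rot: [-1.741, -2.614, -0.0]
ft_force: [1.0, -0.3, -0.1]
grip_width: 0.5
```

Call:
arm_command:
  motion: "0.16 0.2 0 0;0.32 0.4 0 0;0.48 0.6 0 0;0.64 0.8 0 0;0.8 1 0 0"

```text
t: 2.02
eef_pos: [444.6, -284.9, 231.1]
eef_rot: [-1.741, -2.615, -0.0]
ft_force: [1.3, 0.4, -0.3]
grip_width: 0.502
```

Call:
arm_command:
  motion: "0.16 0.2 0 0;0.32 0.4 0 0;0.48 0.6 0 0;0.64 0.8 0 0;0.8 1 0 0"

```text
t: 2.65
eef_pos: [506.1, -172.5, 231.1]
eef_rot: [-1.741, -2.615, 0.0]
ft_force: [1.6, -0.2, 0.2]
grip_width: 0.502
```

Call:
arm_command:
  motion: "0.16 0.2 0 0;0.32 0.4 0 0;0.48 0.6 0 0;0.64 0.8 0 0;0.8 1 0 0"

```text
t: 3.28
eef_pos: [567.6, -60.1, 231.2]
eef_rot: [-1.741, -2.615, 0.0]
ft_force: [-0.5, -0.2, -0.4]
grip_width: 0.501
```

Call:
arm_command:
  motion: "0.1 0.1 0 0.04;0.2 0.2 0 0.08;0.3 0.3 0 0.12;0.4 0.45 0 0.185;0.43 0.53 0 0.185"

```text
t: 3.9
eef_pos: [600.1, 0.1, 231.1]
eef_rot: [-2.1, -2.336, 0.0]
ft_force: [-0.7, 0.5, -0.6]
grip_width: 0.498
```

Run:
```python
from h import *
import pickle
s=monitor.observe();print(s['t'],s['eef_pos'],s['eef_rot'],s['grip_width'])
c=viewer.calibration("wrist"); im=viewer.get_image("wrist")
cv2.imwrite("pics/c_wrist.png",im); pickle.dump(c,open("c_wrist.pkl","wb"))
```

```text
3.9 [6.00102491e+02 1.05263100e-01 2.31081096e+02] [-2.09980808e+00 -2.33649833e+00  3.68688652e-04] 0.49835513469430487
```

View pics/c_wrist.png

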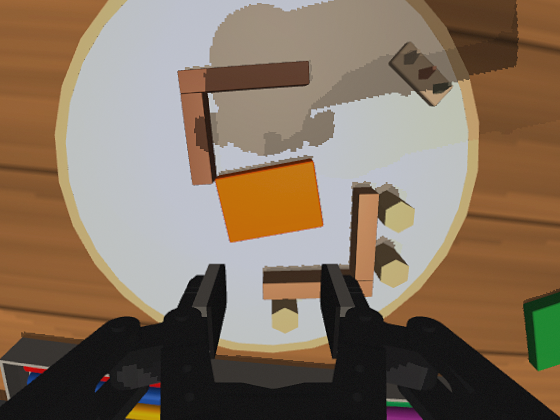

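Good wrist view: slab (215–323, 160–242), loose dam corner at (180,72) with its right arm's end (203,184) by the slab, propped bars' inside corner near (352,270). Measuring.

Run:
```python
import cv2
im=cv2.imread("pics/c_wrist.png")
a=cv2.resize(im[45:195,165:365],None,fx=4,fy=4,interpolation=cv2.INTER_CUBIC)
b=cv2.resize(im[155:305,200:400],None,fx=4,fy=4,interpolation=cv2.INTER_CUBIC)
cv2.imwrite("pics/d1.png",a);cv2.imwrite("pics/d2.png",b)
```

```text
(no output)
```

View pics/d1.png

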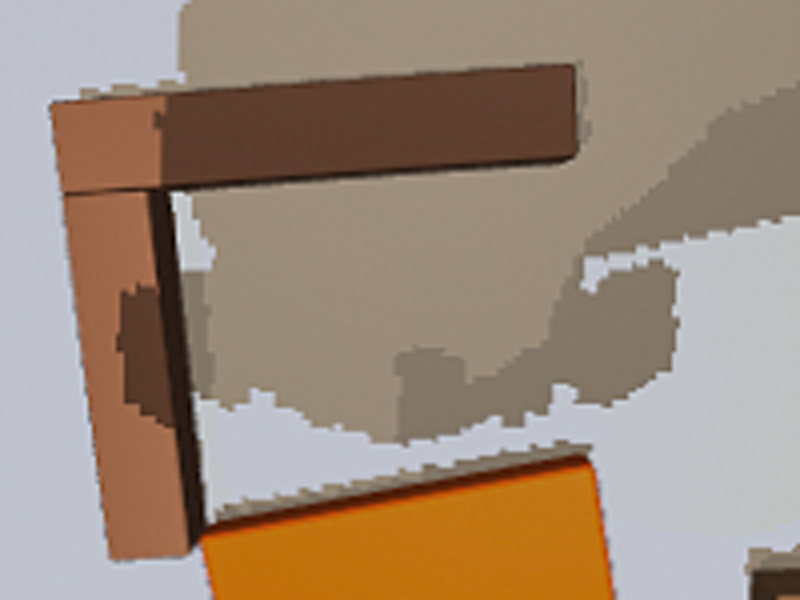

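View pics/d2.png

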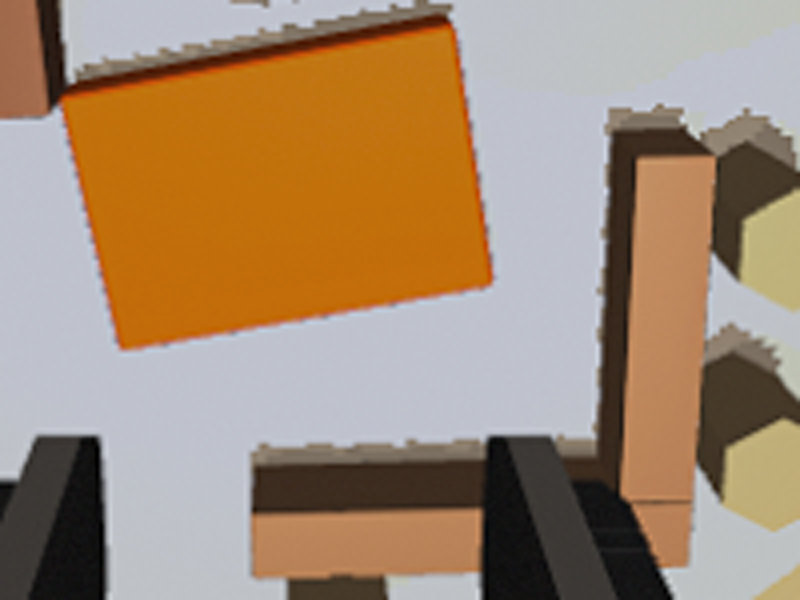

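Run:
```python
from h import *
import pickle
c=pickle.load(open("c_wrist.pkl","rb")); im=cv2.imread("pics/c_wrist.png")
d1=lambda p: np.array(p)/4.-.375+np.array([165,45])
d2=lambda p: np.array(p)/4.-.375+np.array([200,155])
P=lambda f,pts,z: onplane(c,[f(p) for p in pts],z)[:,:2].round(1)
print("side top in",P(d2,[(637,157),(621,500)],45).tolist(),"side bot in",P(d2,[(613,131),(599,455)],15).tolist())
print("far top in (end,..)",P(d2,[(253,513),(483,508)],45).tolist(),"bot",P(d2,[(253,466),(483,459)],15).tolist())
a=P(d2,[(637,157),(621,500)],45);print("ang side",np.degrees(np.arctan2(*(a[1]-a[0])[::-1])))
a=P(d2,[(253,513),(483,508)],45);print("ang far",np.degrees(np.arctan2(*(a[1]-a[0])[::-1]))-90)
m=cv2.inRange(cv2.cvtColor(im,cv2.COLOR_BGR2HSV),(8,200,120),(22,255,255))
m[:, :200]=0;m[:150]=0;m[250:]=0
k=max(cv2.findContours(m,cv2.RETR_EXTERNAL,cv2.CHAIN_APPROX_NONE)[0],key=cv2.contourArea)
w=onplane(c,k[:,0,:],35)[:,:2].astype(np.float32)
r=cv2.minAreaRect(w);print("slab",r,cv2.boxPoints(r).round(1).tolist())
print("slab corners by hand",P(d2,[(62,97),(447,22),(492,285),(122,348)],35).tolist())
print("dam top: outcorner,near arm end out,in, in corner,  right end in,out",P(d1,[(52,103),(575,64),(577,155),(153,190),(188,548),(110,558)],45).tolist())
```

```text
side top in [[599.2, 84.5], [692.1, 97.4]] side bot in [[599.7, 85.3], [693.7, 98.0]]
far top in (end,..) [[706.1, 0.7], [698.2, 61.2]] bot [[707.6, -0.0], [698.4, 65.1]]
ang side 7.905481932636755
ang far 7.439505170032248
slab ((619.8422241210938, -1.1485939025878906), (68.43424987792969, 98.39888000488281), 16.745342254638672) [[572.9000244140625, 36.099998474121094], [601.2999877929688, -58.099998474121094], [666.7999877929688, -38.400001525878906], [638.4000244140625, 55.79999923706055]]
slab corners by hand [[601.6, -57.6], [573.0, 34.9], [639.2, 55.9], [667.0, -38.0]]
dam top: outcorner,near arm end out,in, in corner,  right end in,out [[504.3, -95.7], [484.3, 19.0], [503.3, 22.0], [520.8, -72.1], [602.4, -59.4], [606.9, -78.1]]
```

Call:
arm_command:
  motion: "-0.03 -0.2 0.1 -0.017;-0.06 -0.4 0.3 -0.017;-0.1 -0.56 0.5 -0.017;-0.1 -0.56 0.75 -0.017;-0.1 -0.56 1 -0.017"

```text
t: 4.58
eef_pos: [544.8, -17.1, 131.0]
eef_rot: [2.067, 2.365, 0.001]
ft_force: [0.5, 0.8, 0.9]
grip_width: 0.501
```

Call:
arm_command:
  motion: "0 0 0.25 0;0 0 0.5 0;0 0 0.7 0;0 0 0.85 0;0 0 0.95 0"

```text
t: 5.2
eef_pos: [545.0, -16.9, 35.7]
eef_rot: [-2.069, -2.364, 0.001]
ft_force: [1.0, -0.5, 0.8]
grip_width: 0.496
```

```bash
cat > look.py <<'E'
import sys
from h import *
import pickle
n,cam=sys.argv[1],sys.argv[2]
s=monitor.observe();print(s['t'],s['eef_pos'].round(1),s['eef_rot'].round(3),s['ft_force'].round(1))
c=viewer.calibration(cam); im=viewer.get_image(cam)
cv2.imwrite(f"pics/{n}.png",im); pickle.dump(c,open(f"{n}.pkl","wb"))
E
python3 look.py e wrist
```

```text
5.2 [545.  -16.9  35.7] [-2.069e+00 -2.364e+00  1.000e-03] [ 1.  -0.5  0.8]
```

View pics/e.png

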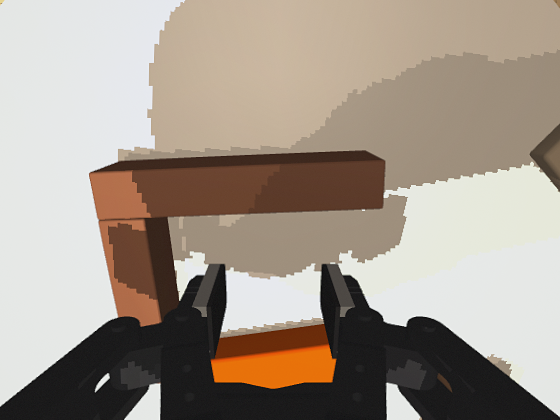

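Call:
arm_command:
  motion: "0 0 0.1 0;0 0 0.15 0;0 0 0.175 0;0 0 0.175 0;0 0.05 0.175 0"

```text
t: 5.88
eef_pos: [550.2, -16.0, 19.1]
eef_rot: [2.07, 2.363, 0.001]
ft_force: [0.5, -0.3, 1.4]
grip_width: 0.503
```

Call:
arm_command:
  motion: "0 0.05 0 0;0 0.1 0 0;0 0.15 0 0;0 0.2 0 0;0 0.25 0 0"

```text
t: 6.5
eef_pos: [574.4, -12.8, 18.6]
eef_rot: [-2.07, -2.362, 0.002]
ft_force: [-2.0, 0.5, 0.4]
grip_width: 0.501
```

Call:
arm_command:
  motion: "0 0.05 0 0;0 0.1 0 0;0 0.15 0 0;0 0.2 0 0;0 0.25 0 0"

```text
t: 7.12
eef_pos: [599.8, -9.5, 18.7]
eef_rot: [-2.07, -2.363, 0.0]
ft_force: [-0.9, -0.1, -0.1]
grip_width: 0.505
```

```bash
python3 look.py f wrist; python3 look.py f2 scene
```

```text
7.125 [599.8  -9.5  18.7] [-2.07  -2.363  0.   ] [-0.9 -0.1 -0.1]
7.175 [600.6  -9.3  18.8] [2.070e+00 2.363e+00 1.000e-03] [ 0.2 -0.9 -0.2]
```

View pics/f.png

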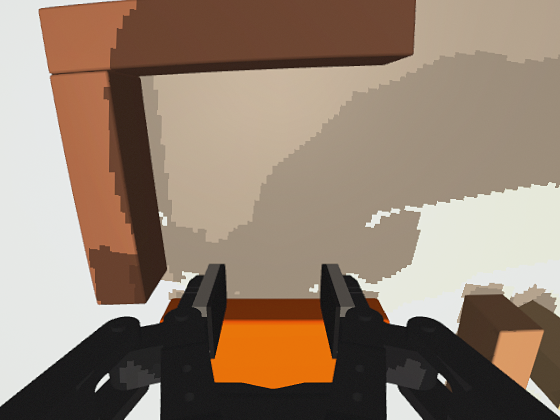

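View pics/f2.png

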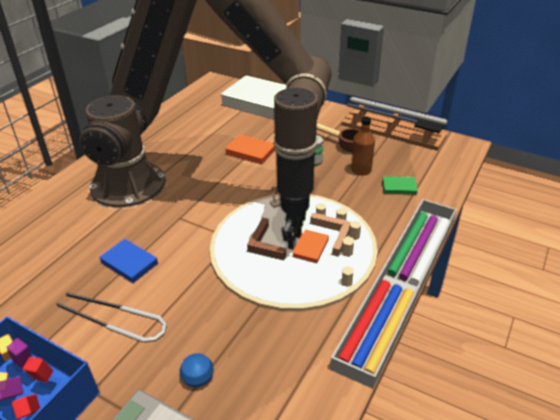

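Slab squared on the fingers; about 25 mm left to the far bar.

Call:
arm_command:
  motion: "0 0.04 0 0;0 0.08 0 0;0 0.12 0 0;0 0.16 0 0;0 0.2 0 0"

```text
t: 7.85
eef_pos: [619.5, -6.8, 18.8]
eef_rot: [-2.07, -2.363, 0.0]
ft_force: [-2.8, -0.1, 2.7]
grip_width: 0.5
```

Call:
arm_command:
  motion: "0 0.01 0 0;0 0.02 0 0;0 0.03 0 0;0 0.035 0 0;0 0.04 0 0"

```text
t: 8.48
eef_pos: [623.4, -6.2, 18.8]
eef_rot: [-2.07, -2.363, -0.0]
ft_force: [-2.2, -0.7, 0.8]
grip_width: 0.496
```

Call:
arm_command:
  motion: "0 0.005 0 0;0 0.01 0 0;0 0.015 0 0;0 0.015 0 0;0 0.02 0 0"

```text
t: 9.1
eef_pos: [624.2, -6.2, 18.7]
eef_rot: [-2.07, -2.362, 0.002]
ft_force: [-8.0, 0.4, 6.0]
grip_width: 0.497
```

Call:
arm_command:
  motion: "0 0.005 0 0;0 0.01 0 0;0 0.01 0 0;0 0.015 0 0;0 0.015 0 0"

```text
t: 9.72
eef_pos: [624.3, -6.3, 18.6]
eef_rot: [-2.069, -2.361, 0.005]
ft_force: [-11.4, 1.1, 7.6]
grip_width: 0.503
```

Call:
arm_command:
  motion: "0 -0.05 0 0;0 -0.12 0 0;0 -0.15 -0.3 0;0 -0.15 -0.7 0;0 -0.15 -1 0"

```text
t: 10.35
eef_pos: [612.7, -7.6, 120.7]
eef_rot: [2.069, 2.362, 0.003]
ft_force: [0.3, -0.4, -0.7]
grip_width: 0.501
```

```bash
python3 -c "
from h import *
s=monitor.observe();print(s['joint_positions'].round(2),s['eef_pos'])"; python3 look.py g wrist
```

```text
[ 0.31  0.35 -0.28  0.   -0.94 -1.75] [612.70087499  -7.61570155 120.68067652]
10.35 [612.7  -7.6 120.7] [2.069 2.362 0.003] [ 0.3 -0.4 -0.7]
```

View pics/g.png

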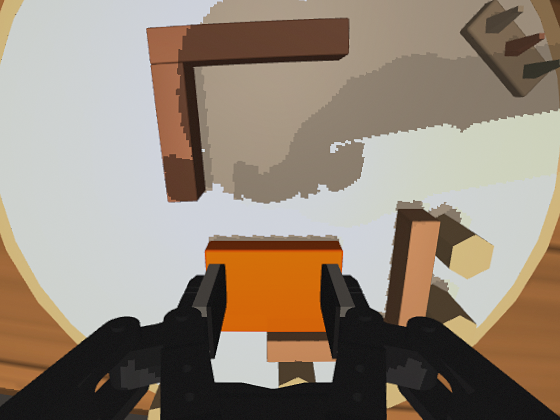

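```bash
cat >> h.py <<'E'
A=np.radians(7.65); C0=np.array([693.5,97.5]); UX=np.array([np.cos(A),np.sin(A)]); UY=np.array([-np.sin(A),np.cos(A)])
def loc(P): d=np.atleast_2d(P)[:,:2]-C0; return np.c_[d@UX,d@UY].round(1)
E
python3 - <<'E'
from h import *
import pickle
c=pickle.load(open("g.pkl","rb"))
print("slab",loc(onplane(c,[(206,250),(342,250)],35)).tolist())
print("dam out,nearend out,in,incorner, Rin, Rout",loc(onplane(c,[(147,29),(349,18),(349,57),(182,63),(196,201),(168,202)],45)).tolist())
print("side in end",loc(onplane(c,[(411,223)],45)).tolist())
print("tcp",loc(monitor.observe()['eef_pos']))
E
```

```text
slab [[-69.8, -141.4], [-69.8, -44.0]]
dam out,nearend out,in,incorner, Rin, Rout [[-212.5, -166.2], [-217.7, -49.9], [-196.6, -48.8], [-193.5, -146.9], [-109.0, -143.8], [-108.4, -162.4]]
side in end [[-93.6, -0.6]]
tcp [[-92.  -93.5]]
```

Call:
arm_command:
  motion: "-0.16 0.12 0 -0.11;-0.32 0.24 0 -0.22;-0.48 0.36 0 -0.33;-0.64 0.48 0 -0.44;-0.79 0.59 0 -0.55"
  claw: -0.3

```text
t: 11.02
eef_pos: [681.6, -78.8, 118.7]
eef_rot: [0.882, 3.014, 0.001]
ft_force: [0.0, 0.4, -0.1]
grip_width: 0.351
```

Call:
arm_command:
  motion: "0 0 0.1 -0.11;0 0 0.2 -0.22;0 0 0.3 -0.33;0 0 0.4 -0.44;0 0 0.5 -0.45"

```text
t: 11.65
eef_pos: [681.0, -78.3, 68.3]
eef_rot: [-0.206, 3.134, 0.0]
ft_force: [0.4, 0.1, 0.3]
grip_width: 0.348
```

```bash
python3 look.py i wrist; python3 -c "
from h import *
s=monitor.observe();r=s['eef_rot'];print(loc(s['eef_pos']),np.degrees(2*np.arctan2(r[1],r[0])))"
```

```text
11.65 [681.  -78.3  68.3] [-0.206  3.134  0.   ] [0.4 0.1 0.3]
[[ -36.6 -172.4]] -172.5679559357605
```

View pics/i.png

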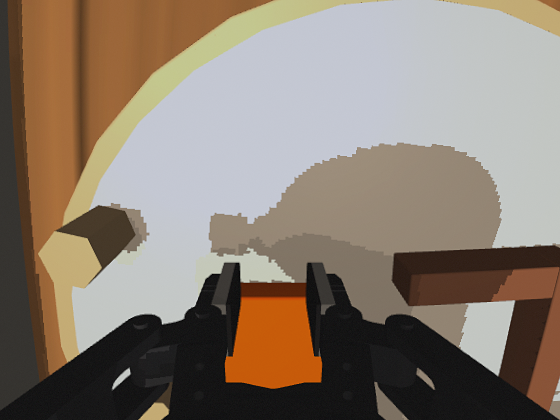

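Run:
```python
from h import *
import pickle
c=pickle.load(open("i.pkl","rb"))
print("post",loc(onplane(c,[(68,262)],60)),loc(onplane(c,[(118,232)],15)))
c=viewer.calibration("top")
print(loc(onplane(c,[(385/4+215,75/4+110)],60)))
print(loc(onplane(pickle.load(open("i.pkl","rb")),[(240,296),(310,296)],35)))
```

```text
post [[  65.9 -176.6]] [[  60.  -175.5]]
[[  54.6 -178.4]]
[[ -15.6 -143.6]
 [ -56.  -143.5]]
```

Call:
arm_command:
  motion: "0 0 0.2 0;0 0 0.35 0;0 0 0.45 0;0 0 0.49 0;0 0 0.49 0"

```text
t: 12.32
eef_pos: [680.9, -78.4, 19.8]
eef_rot: [0.207, -3.135, 0.0]
ft_force: [-0.4, 0.9, 1.5]
grip_width: 0.353
```

Call:
arm_command:
  motion: "0 0.05 0 0;0 0.1 0 0;0 0.15 0 0;0 0.2 0 0;0 0.25 0 0"

```text
t: 12.95
eef_pos: [677.6, -53.5, 20.1]
eef_rot: [-0.207, 3.135, -0.001]
ft_force: [0.5, -3.4, 1.6]
grip_width: 0.352
```

Call:
arm_command:
  motion: "0 0.05 0 0;0 0.1 0 0;0 0.15 0 0;0 0.2 0 0;0 0.25 0 0"

```text
t: 13.58
eef_pos: [674.2, -28.5, 19.9]
eef_rot: [-0.207, 3.135, -0.0]
ft_force: [0.5, -4.3, 3.7]
grip_width: 0.351
```

```bash
python3 look.py j wrist; python3 -c "
from h import *
s=monitor.observe();r=s['eef_rot'];print(loc(s['eef_pos']),np.degrees(2*np.arctan2(r[1],r[0])))"
```

```text
13.575 [674.2 -28.5  19.9] [-0.207  3.135 -0.   ] [ 0.5 -4.3  3.7]
[[ -35.9 -121.7]] 187.5707404934002
```

View pics/j.png

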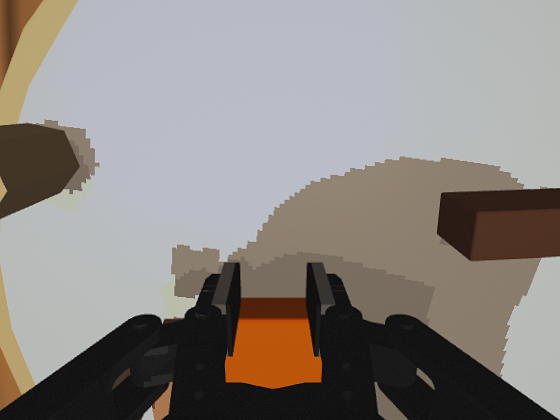

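Slab face lies square on the fingers; about 10 mm remain.

Call:
arm_command:
  motion: "0 0.02 0 0;0 0.04 0 0;0 0.06 0 0;0 0.075 0 0;0 0.085 0 0"

```text
t: 14.25
eef_pos: [673.1, -20.3, 19.7]
eef_rot: [0.207, -3.135, -0.0]
ft_force: [-0.5, -3.0, 2.3]
grip_width: 0.355
```

Call:
arm_command:
  motion: "0 0.005 0 0;0 0.01 0 0;0 0.015 0 0;0 0.02 0 0;0 0.025 0 0"

```text
t: 14.88
eef_pos: [672.8, -17.9, 19.8]
eef_rot: [0.207, -3.135, 0.0]
ft_force: [0.6, -4.7, 0.3]
grip_width: 0.351
```

Call:
arm_command:
  motion: "0 0.005 0 0;0 0.01 0 0;0 0.015 0 0;0 0.015 0 0;0 0.02 0 0"

```text
t: 15.5
eef_pos: [672.8, -17.8, 19.8]
eef_rot: [0.207, -3.135, 0.003]
ft_force: [3.6, -14.2, -1.8]
grip_width: 0.348
```

Call:
arm_command:
  motion: "0 0.005 0 0;0 0.005 0 0;0 0.01 0 0;0 0.01 0 0;0 0.01 0 0"

```text
t: 16.12
eef_pos: [672.8, -17.8, 19.9]
eef_rot: [0.206, -3.135, 0.004]
ft_force: [4.2, -16.6, -1.0]
grip_width: 0.351
```

Call:
arm_command:
  motion: "0 -0.05 0 0;0 -0.15 0 0;0 -0.2 -0.3 0;0 -0.2 -0.65 0;0 -0.2 -1 0"
  claw: -0.3

```text
t: 16.75
eef_pos: [674.9, -34.6, 120.6]
eef_rot: [0.207, -3.134, -0.001]
ft_force: [0.4, 0.3, 0.2]
grip_width: 0.353
```

```bash
python3 look.py k wrist; python3 -c "
from h import *
s=monitor.observe();r=s['eef_rot'];print(loc(s['eef_pos']),np.degrees(2*np.arctan2(r[1],r[0])))"
```

```text
16.75 [674.9 -34.6 120.6] [ 2.070e-01 -3.134e+00 -1.000e-03] [0.4 0.3 0.2]
[[ -33.3 -128.8]] 187.62063198403433
```

View pics/k.png

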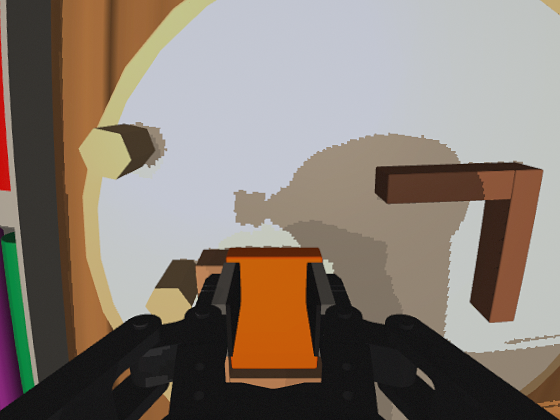

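Call:
arm_command:
  motion: "0.2 0 0 0;0.4 0 0 0;0.6 0 0 0;0.8 0 0 0;1 0 0 0"
  claw: 0

```text
t: 17.42
eef_pos: [575.2, -47.7, 119.7]
eef_rot: [-0.207, 3.135, 0.001]
ft_force: [0.3, -0.8, 0.8]
grip_width: 0.501
```

Call:
arm_command:
  motion: "0.2 0 0 0.1;0.4 0 0 0.2;0.6 0 0 0.3;0.8 0 0 0.4;1 0 0 0.5"

```text
t: 18.05
eef_pos: [476.2, -60.9, 119.8]
eef_rot: [1.016, 2.973, 0.001]
ft_force: [0.5, -0.4, 0.7]
grip_width: 0.499
```

Call:
arm_command:
  motion: "0.09 -0.09 0 0.1;0.09 -0.09 0 0.2;0.09 -0.09 0 0.3;0.09 -0.09 0 0.4;0.09 -0.09 0 0.5"

```text
t: 18.68
eef_pos: [464.2, -62.5, 119.8]
eef_rot: [-2.076, -2.358, -0.001]
ft_force: [-0.5, 0.0, 0.3]
grip_width: 0.498
```

```bash
python3 look.py l wrist; python3 look.py l2 top; python3 look.py l3 scene;python3 -c "
from h import *
s=monitor.observe();r=s['eef_rot'];print(loc(s['eef_pos']),np.degrees(2*np.arctan2(r[1],r[0])))
im=cv2.imread('pics/l2.png')[110:260,215:370]
cv2.imwrite('pics/l2z.png',cv2.resize(im,None,fx=4,fy=4,interpolation=cv2.INTER_CUBIC)[:600])
im=cv2.imread('pics/l3.png')[185:310,200:390]
cv2.imwrite('pics/l3z.png',cv2.resize(im,None,fx=4,fy=4,interpolation=cv2.INTER_CUBIC))
"
```

```text
18.675 [464.2 -62.5 119.8] [-2.076e+00 -2.358e+00 -1.000e-03] [-0.5  0.   0.3]
18.725 [464.2 -62.5 119.8] [-2.085e+00 -2.350e+00 -1.000e-03] [ 0.2 -0.   0.4]
18.775 [464.1 -62.5 119.8] [-2.072e+00 -2.361e+00 -1.000e-03] [0.6 0.4 0.1]
[[-248.6 -128.1]] -262.2829959893377
```

View pics/l.png

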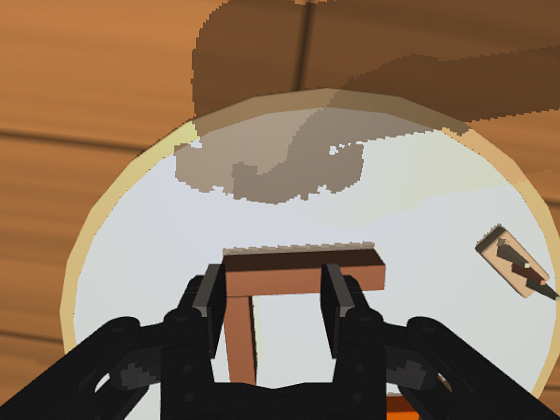

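View pics/l2z.png

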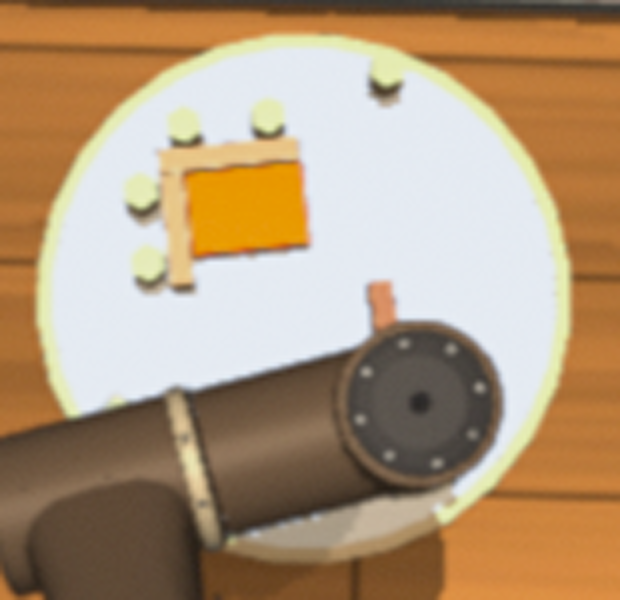

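View pics/l3z.png

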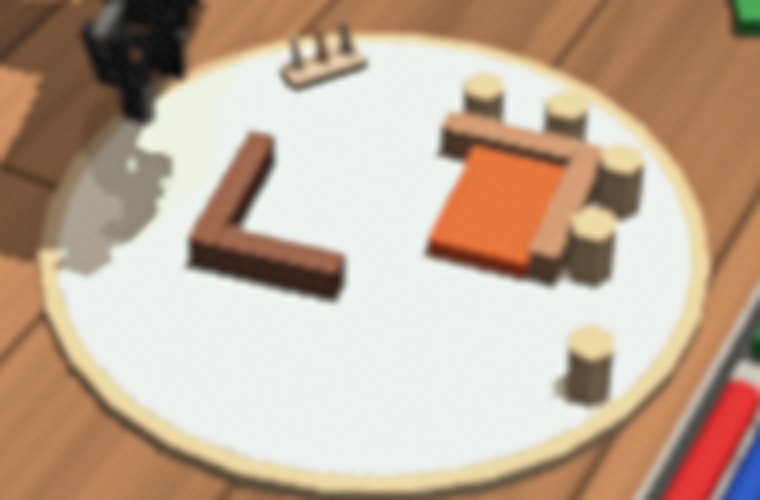

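Slab is seated against both bars; dam untouched. Descend behind the near arm and push +x.

Call:
arm_command:
  motion: "0 0 0.2 0;0 0 0.45 0;0 0 0.7 0;0 0 0.9 0;0 0 1 0"

```text
t: 19.45
eef_pos: [463.7, -62.8, 18.9]
eef_rot: [-2.066, -2.365, 0.002]
ft_force: [-0.4, -0.3, 0.8]
grip_width: 0.496
```

Call:
arm_command:
  motion: "0 0.04 0 0;0 0.08 0 0;0 0.12 0 0;0 0.16 0 0;0 0.2 0 0"

```text
t: 20.08
eef_pos: [484.4, -60.0, 20.1]
eef_rot: [2.07, 2.363, 0.001]
ft_force: [-0.3, -0.5, 0.1]
grip_width: 0.499
```

Call:
arm_command:
  motion: "0 0.07 0 0;0 0.14 0 0;0 0.21 0 0;0 0.28 0 0;0 0.35 0 0"

```text
t: 20.7
eef_pos: [519.3, -55.4, 19.7]
eef_rot: [2.07, 2.363, 0.0]
ft_force: [-1.9, -0.3, 0.3]
grip_width: 0.502
```

```bash
python3 look.py m wrist; python3 -c "
from h import *
s=monitor.observe();r=s['eef_rot'];print(loc(s['eef_pos']),np.degrees(2*np.arctan2(r[1],r[0])))
"
```

```text
20.7 [519.3 -55.4  19.7] [2.07  2.363 0.   ] [-1.9 -0.3  0.3]
[[-191.9 -128.3]] 97.58307307459305
```

View pics/m.png

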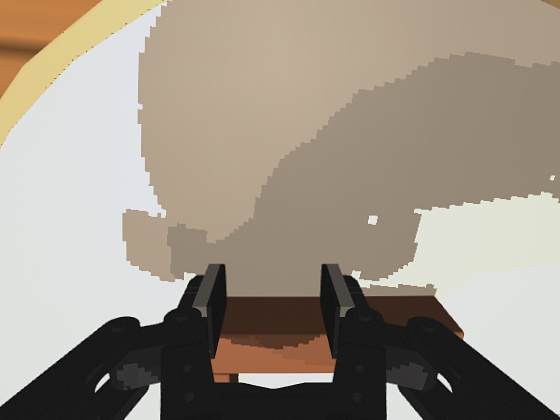

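Call:
arm_command:
  motion: "0 0.08 0 0;0 0.16 0 0;0 0.25 0 0;0 0.33 0 0;0 0.42 0 0"

```text
t: 21.38
eef_pos: [560.7, -49.9, 19.8]
eef_rot: [-2.07, -2.363, 0.0]
ft_force: [-1.3, -0.0, -0.4]
grip_width: 0.503
```

Call:
arm_command:
  motion: "0 0.08 0 0;0 0.16 0 0;0 0.25 0 0;0 0.33 0 0;0 0.4 0 0"

```text
t: 22.0
eef_pos: [600.4, -44.7, 19.8]
eef_rot: [-2.07, -2.363, 0.0]
ft_force: [-3.3, -0.4, 2.1]
grip_width: 0.5
```

Call:
arm_command:
  motion: "0 -0.05 0 0;0 -0.15 0 0;0 -0.15 -0.3 0;0 -0.15 -0.65 0;0 -0.15 -1 0"

```text
t: 22.62
eef_pos: [584.2, -46.7, 120.9]
eef_rot: [-2.07, -2.363, -0.0]
ft_force: [0.7, 0.1, -0.7]
grip_width: 0.503
```

```bash
python3 look.py n wrist; python3 look.py n3 scene; python3 -c "
from h import *
s=monitor.observe();r=s['eef_rot'];print(loc(s['eef_pos']),np.degrees(2*np.arctan2(r[1],r[0])))
im=cv2.imread('pics/n3.png')[185:310,200:390]
cv2.imwrite('pics/n3z.png',cv2.resize(im,None,fx=4,fy=4,interpolation=cv2.INTER_CUBIC))
"
```

```text
22.625 [584.2 -46.7 120.9] [-2.07  -2.363 -0.   ] [ 0.7  0.1 -0.7]
22.675 [586.9 -46.6 126. ] [2.066 2.36  0.008] [ 2.  -0.9  3.8]
[[-124.8 -128.5]] 97.60044200934355
```

View pics/n.png

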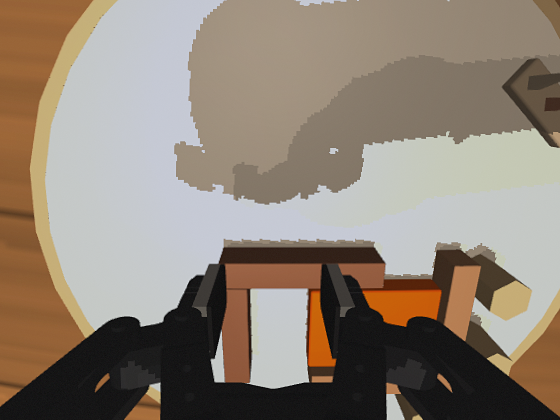

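View pics/n3z.png

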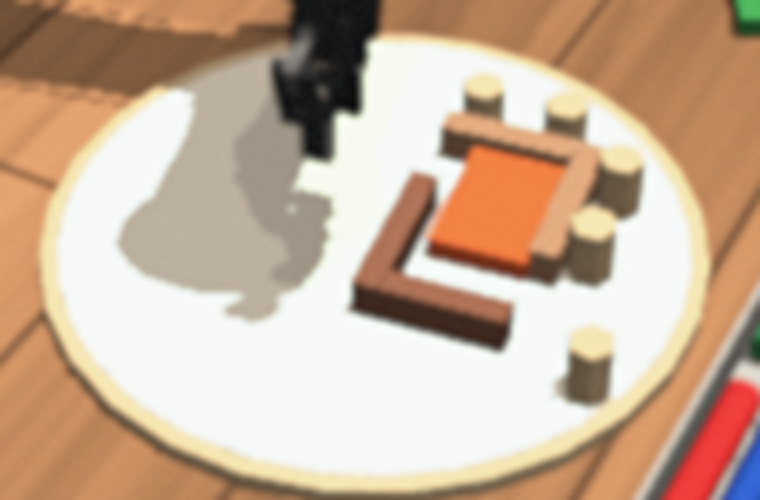

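Call:
arm_command:
  motion: "-0.13 0.11 0 -0.11;-0.26 0.22 0 -0.22;-0.4 0.33 0 -0.33;-0.53 0.45 0 -0.44;-0.66 0.57 0 -0.55"

```text
t: 23.35
eef_pos: [649.8, -104.9, 119.4]
eef_rot: [-0.882, -3.015, -0.0]
ft_force: [0.3, 0.7, -0.7]
grip_width: 0.504
```

Call:
arm_command:
  motion: "0 0 0.1 -0.11;0 0 0.2 -0.22;0 0 0.3 -0.33;0 0 0.4 -0.44;0 0 0.5 -0.45"

```text
t: 23.98
eef_pos: [649.6, -104.6, 69.1]
eef_rot: [0.206, -3.135, -0.0]
ft_force: [-0.6, -0.5, -0.7]
grip_width: 0.499
```

```bash
python3 look.py o wrist;  python3 -c "
from h import *
s=monitor.observe();r=s['eef_rot'];print(loc(s['eef_pos']),np.degrees(2*np.arctan2(r[1],r[0])))
"
```

```text
23.975 [ 649.6 -104.6   69.1] [ 0.206 -3.135 -0.   ] [-0.6 -0.5 -0.7]
[[ -71.2 -194.3]] -172.57583610958886
```

View pics/o.png

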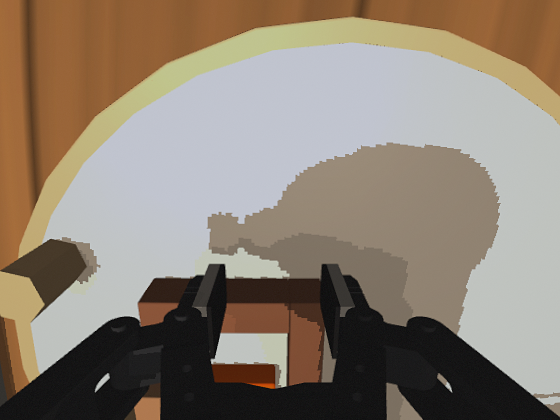

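Call:
arm_command:
  motion: "0 0 0.2 0;0 0 0.35 0;0 0 0.45 0;0 0 0.5 0;0 0 0.5 0"

```text
t: 24.65
eef_pos: [650.2, -104.6, 19.6]
eef_rot: [0.207, -3.134, 0.0]
ft_force: [0.9, 0.5, 0.2]
grip_width: 0.5
```

Call:
arm_command:
  motion: "0 0.05 0 0;0 0.1 0 0;0 0.15 0 0;0 0.2 0 0;0 0.25 0 0"

```text
t: 25.28
eef_pos: [647.2, -79.7, 20.1]
eef_rot: [-0.207, 3.134, -0.001]
ft_force: [0.8, -2.1, 2.1]
grip_width: 0.5
```

Call:
arm_command:
  motion: "0 0.06 0 0;0 0.12 0 0;0 0.18 0 0;0 0.24 0 0;0 0.3 0 0"

```text
t: 25.9
eef_pos: [643.0, -49.7, 19.8]
eef_rot: [0.207, -3.135, 0.0]
ft_force: [0.5, -3.1, 1.7]
grip_width: 0.503
```

```bash
python3 look.py p wrist;  python3 look.py p3 scene; python3 -c "
from h import *
s=monitor.observe();r=s['eef_rot'];print(loc(s['eef_pos']),np.degrees(2*np.arctan2(r[1],r[0])))
im=cv2.imread('pics/p3.png')[185:310,200:390]
cv2.imwrite('pics/p3z.png',cv2.resize(im,None,fx=4,fy=4,interpolation=cv2.INTER_CUBIC))
"
```

```text
25.9 [643.  -49.7  19.8] [ 0.207 -3.135  0.   ] [ 0.5 -3.1  1.7]
25.95 [642.9 -49.   19.7] [ 0.208 -3.135 -0.   ] [ 0.6 -0.1 -0.3]
[[ -69.8 -138.6]] -172.42028204107143
```

View pics/p.png

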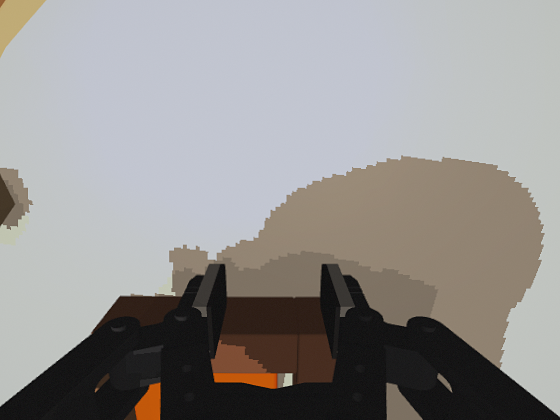

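View pics/p3z.png

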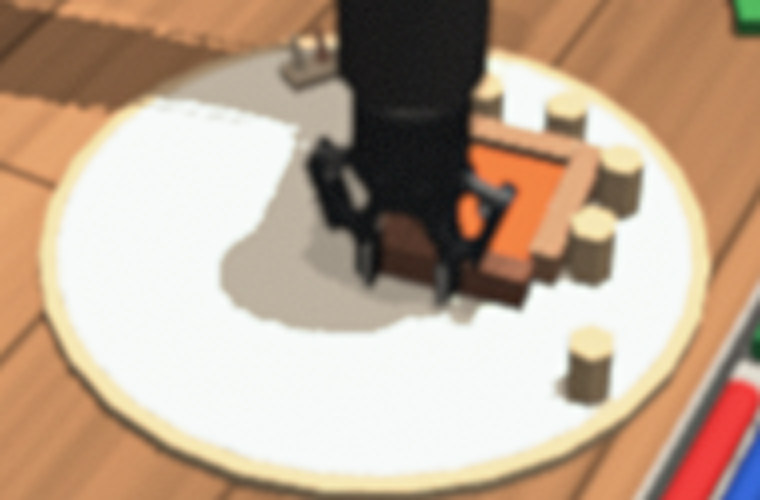

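Call:
arm_command:
  motion: "0 0.01 0 0;0 0.02 0 0;0 0.03 0 0;0 0.045 0 0;0 0.055 0 0"

```text
t: 26.62
eef_pos: [642.2, -44.6, 19.7]
eef_rot: [0.207, -3.135, 0.0]
ft_force: [-0.7, -0.9, -0.5]
grip_width: 0.5
```

Call:
arm_command:
  motion: "0 -0.05 0 0;0 -0.15 0 0;0 -0.2 -0.3 0;0 -0.2 -0.65 0;0 -0.2 -1 0"

```text
t: 27.25
eef_pos: [644.9, -65.3, 120.8]
eef_rot: [0.206, -3.135, 0.0]
ft_force: [0.5, -0.3, 0.7]
grip_width: 0.503
```

```bash
python3 look.py q wrist;  python3 -c "
from h import *
s=monitor.observe();r=s['eef_rot'];print(loc(s['eef_pos']),np.degrees(2*np.arctan2(r[1],r[0])))
"
```

```text
27.25 [644.9 -65.3 120.8] [ 0.206 -3.135  0.   ] [ 0.5 -0.3  0.7]
[[ -67.2 -155.2]] 187.58312265437988
```

View pics/q.png

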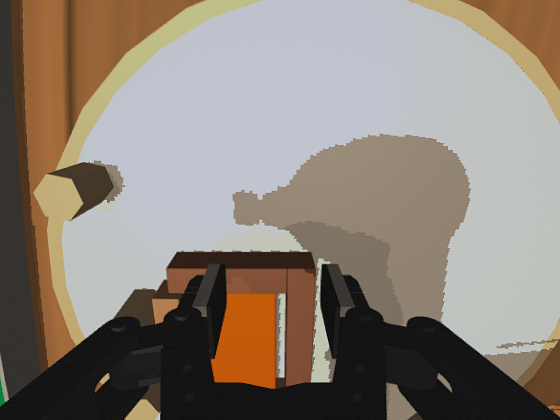

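Call:
arm_command:
  motion: "0.13 0.14 0 0.11;0.26 0.28 0 0.22;0.4 0.42 0 0.33;0.53 0.56 0 0.44;0.63 0.71 0 0.55"

```text
t: 27.92
eef_pos: [572.7, -2.6, 119.9]
eef_rot: [1.134, 2.93, 0.0]
ft_force: [0.5, -0.1, 0.4]
grip_width: 0.503
```

Call:
arm_command:
  motion: "0 0 0.1 0.11;0 0 0.2 0.22;0 0 0.3 0.33;0 0 0.4 0.44;0 0 0.5 0.45"

```text
t: 28.55
eef_pos: [573.3, -2.8, 69.5]
eef_rot: [2.07, 2.363, 0.001]
ft_force: [0.7, -0.8, -0.0]
grip_width: 0.505
```

```bash
python3 look.py r wrist;  python3 -c "
from h import *
s=monitor.observe();r=s['eef_rot'];print(loc(s['eef_pos']),np.degrees(2*np.arctan2(r[1],r[0])))
"
```

```text
28.55 [573.3  -2.8  69.5] [2.070e+00 2.363e+00 1.000e-03] [ 0.7 -0.8 -0. ]
[[-133.3  -83.3]] -262.3708430639125
```

View pics/r.png

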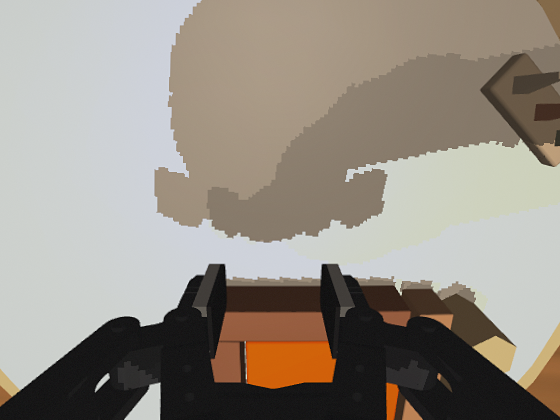

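Call:
arm_command:
  motion: "0 0 0.2 0;0 0 0.35 0;0 0 0.45 0;0 0 0.5 0;0 0 0.5 0"

```text
t: 29.22
eef_pos: [573.1, -2.4, 19.6]
eef_rot: [-2.07, -2.363, 0.001]
ft_force: [-0.2, 0.2, -0.7]
grip_width: 0.502
```

Call:
arm_command:
  motion: "0 0.06 0 0;0 0.12 0 0;0 0.18 0 0;0 0.23 0 0;0 0.27 0 0"

```text
t: 29.85
eef_pos: [599.4, 1.0, 19.6]
eef_rot: [-2.07, -2.362, 0.002]
ft_force: [-3.0, -0.9, 1.9]
grip_width: 0.5
```

Call:
arm_command:
  motion: "0 0.01 0 0;0 0.015 0 0;0 0.02 0 0;0 0.025 0 0;0 0.03 0 0"

```text
t: 30.48
eef_pos: [602.9, 1.6, 19.8]
eef_rot: [-2.07, -2.363, 0.0]
ft_force: [-0.6, -0.6, -0.3]
grip_width: 0.5
```

Call:
arm_command:
  motion: "0 0.005 0 0;0 0.01 0 0;0 0.015 0 0;0 0.02 0 0;0 0.02 0 0"

```text
t: 31.1
eef_pos: [603.0, 1.6, 19.7]
eef_rot: [-2.069, -2.361, 0.004]
ft_force: [-8.5, 1.5, 5.6]
grip_width: 0.499
```

Call:
arm_command:
  motion: "0 0.005 0 0;0 0.01 0 0;0 0.01 0 0;0 0.01 0 0;0 0.01 0 0"

```text
t: 31.72
eef_pos: [603.0, 1.5, 19.6]
eef_rot: [-2.068, -2.36, 0.006]
ft_force: [-11.6, 0.0, 7.8]
grip_width: 0.501
```

Call:
arm_command:
  motion: "0 -0.05 0 0;0 -0.15 0 0;0 -0.2 -0.3 0;0 -0.2 -0.65 0;0 -0.2 -1 0"

```text
t: 32.35
eef_pos: [586.0, -0.6, 121.0]
eef_rot: [2.07, 2.363, 0.001]
ft_force: [0.2, -0.1, 0.1]
grip_width: 0.5
```

```bash
python3 look.py s wrist;  python3 -c "
from h import *
s=monitor.observe();r=s['eef_rot'];print(loc(s['eef_pos']),np.degrees(2*np.arctan2(r[1],r[0])))
"
```

```text
32.35 [586.   -0.6 121. ] [2.070e+00 2.363e+00 1.000e-03] [ 0.2 -0.1  0.1]
[[-116.9  -83. ]] 97.62232515355431
```

View pics/s.png

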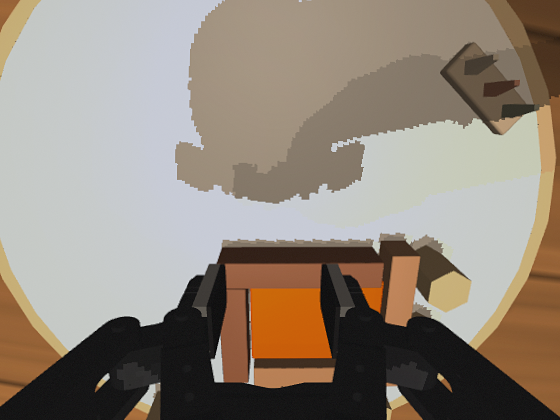

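Call:
arm_command:
  motion: "-0.15 0.11 0 -0.11;-0.3 0.22 0 -0.22;-0.45 0.33 0 -0.33;-0.6 0.45 0 -0.44;-0.75 0.57 0 -0.55"

```text
t: 33.02
eef_pos: [652.9, -68.0, 119.7]
eef_rot: [0.882, 3.014, 0.001]
ft_force: [0.2, 0.9, -0.1]
grip_width: 0.498
```

Call:
arm_command:
  motion: "0 0 0.1 -0.11;0 0 0.2 -0.22;0 0 0.3 -0.33;0 0 0.4 -0.44;0 0 0.5 -0.45"

```text
t: 33.65
eef_pos: [652.5, -67.5, 69.4]
eef_rot: [-0.206, 3.134, 0.0]
ft_force: [-0.2, 0.4, -0.1]
grip_width: 0.495
```

```bash
python3 look.py t wrist;  python3 -c "
from h import *
s=monitor.observe();r=s['eef_rot'];print(loc(s['eef_pos']),np.degrees(2*np.arctan2(r[1],r[0])))
"
```

```text
33.65 [652.5 -67.5  69.4] [-0.206  3.134  0.   ] [-0.2  0.4 -0.1]
[[ -63.5 -157.9]] -172.5731689184991
```

View pics/t.png

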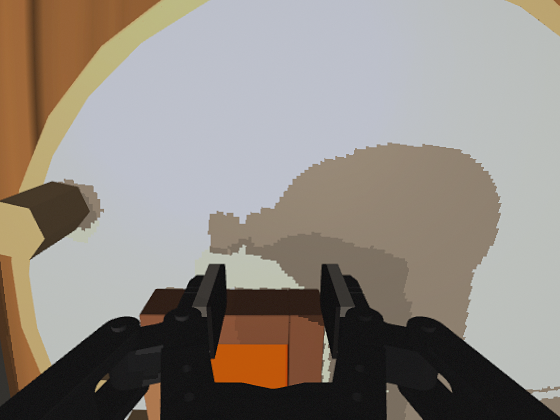

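Descend, then push +y from -158 toward about -131.5 (slow at the end).

Call:
arm_command:
  motion: "0 0 0.2 0;0 0 0.35 0;0 0 0.45 0;0 0 0.5 0;0 0 0.5 0"

```text
t: 34.33
eef_pos: [652.4, -67.5, 19.6]
eef_rot: [0.207, -3.134, 0.0]
ft_force: [-0.0, 0.3, 0.8]
grip_width: 0.498
```

Call:
arm_command:
  motion: "0 0.06 0 0;0 0.12 0 0;0 0.17 0 0;0 0.21 0 0;0 0.24 0 0"

```text
t: 34.95
eef_pos: [649.3, -43.3, 19.9]
eef_rot: [-0.207, 3.135, -0.0]
ft_force: [0.6, -2.0, 0.4]
grip_width: 0.5
```

Call:
arm_command:
  motion: "0 0.005 0 0;0 0.01 0 0;0 0.015 0 0;0 0.02 0 0;0 0.025 0 0"

```text
t: 35.58
eef_pos: [648.8, -41.4, 19.8]
eef_rot: [0.207, -3.135, 0.0]
ft_force: [-0.6, -2.5, 1.7]
grip_width: 0.501
```

Call:
arm_command:
  motion: "0 0.005 0 0;0 0.01 0 0;0 0.01 0 0;0 0.015 0 0;0 0.015 0 0"

```text
t: 36.2
eef_pos: [648.8, -41.3, 19.9]
eef_rot: [0.207, -3.134, 0.002]
ft_force: [0.8, -10.8, -0.5]
grip_width: 0.5
```

Call:
arm_command:
  motion: "0 0.005 0 0;0 0.005 0 0;0 0.005 0 0;0 0.005 0 0;0 0.005 0 0"

```text
t: 36.83
eef_pos: [648.8, -41.3, 19.9]
eef_rot: [0.206, -3.134, 0.003]
ft_force: [2.7, -12.8, -0.0]
grip_width: 0.501
```

Call:
arm_command:
  motion: "0 -0.05 0 0;0 -0.15 0 0;0 -0.2 -0.3 0;0 -0.2 -0.65 0;0 -0.2 -1 0"

```text
t: 37.45
eef_pos: [651.2, -59.2, 120.6]
eef_rot: [0.207, -3.134, -0.001]
ft_force: [0.3, -0.4, 0.4]
grip_width: 0.501
```

Call:
arm_command:
  motion: "0 0.2 -0.3 0;0 0.4 -0.6 0;0 0.6 -0.8 0;0 0.8 -0.9 0;0 1 -0.9 0"

```text
t: 38.08
eef_pos: [638.2, 41.2, 210.1]
eef_rot: [-0.207, 3.134, 0.001]
ft_force: [0.1, -0.2, -0.1]
grip_width: 0.497
```

```bash
python3 look.py u wrist;  python3 look.py u3 scene; python3 -c "
from h import *
s=monitor.observe();r=s['eef_rot'];print(loc(s['eef_pos']),np.degrees(2*np.arctan2(r[1],r[0])))
im=cv2.imread('pics/u3.png')[185:310,200:390]
cv2.imwrite('pics/u3z.png',cv2.resize(im,None,fx=4,fy=4,interpolation=cv2.INTER_CUBIC))
"
```

```text
38.075 [638.2  41.2 210.1] [-2.070e-01  3.134e+00  1.000e-03] [ 0.1 -0.2 -0.1]
38.125 [637.6  43.1 209.2] [ 2.080e-01 -3.134e+00 -1.000e-03] [-0.1  1.5  0.1]
[[-62.9 -47.5]] -172.34940245609954
```

View pics/u.png

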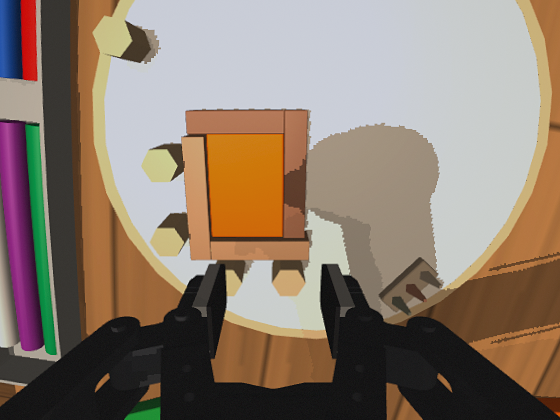

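View pics/u3z.png

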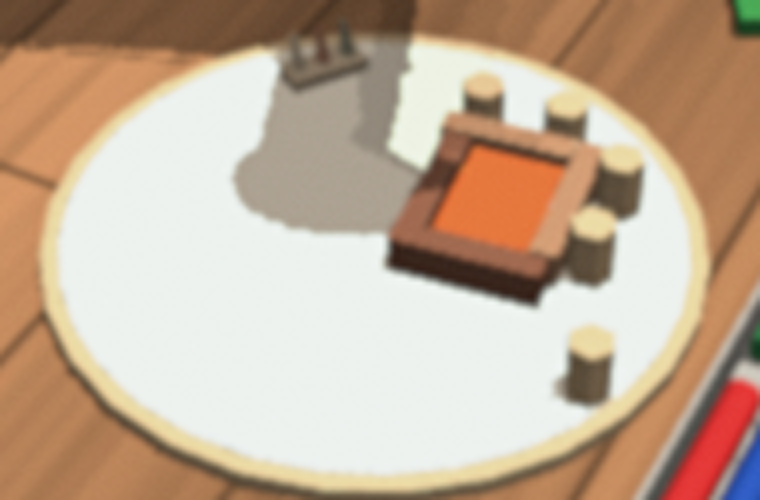

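Everything looks closed. Zooming to check the gaps by number.

Run:
```python
import cv2
im=cv2.imread("pics/u.png")
cv2.imwrite("pics/uz.png",cv2.resize(im[100:270,170:320],None,fx=3.5,fy=3.5,interpolation=cv2.INTER_CUBIC))
```

```text
(no output)
```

View pics/uz.png

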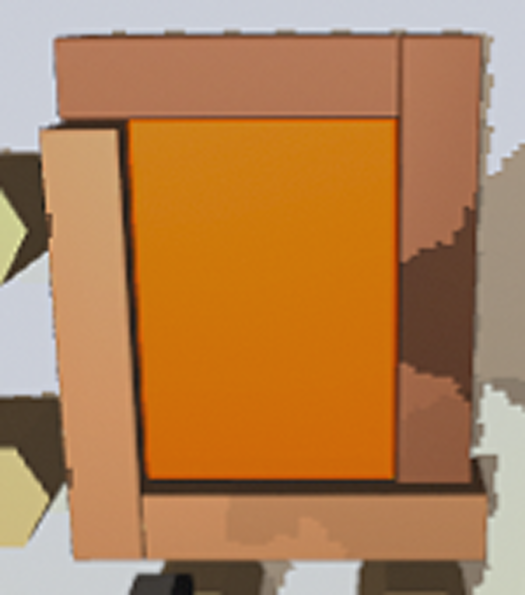

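Run:
```python
from h import *
import pickle
c=pickle.load(open("u.pkl","rb"))
f=lambda p: np.array(p)/3.5-.36+np.array([170,100])
P=lambda pts,z: loc(onplane(c,[f(p) for p in pts],z)).tolist()
print("slab",P([(130,118),(400,118),(395,480),(147,480)],35))
print("far in top",P([(121,128),(141,493)],45),"side in top",P([(141,493),(486,493)],45))
print("dam in corner, R end in, out, near in end, out, outcorner",P([(400,116),(60,117),(55,38),(398,481),(470,481),(481,37)],45))
for r in [(260,)]:
  im=cv2.imread("pics/u.png")
```

```text
slab [[-1.8, -100.2], [-71.1, -100.0], [-70.5, -0.7], [-0.9, -0.7]]
far in top [[-1.3, -98.6], [-1.0, -0.8]] side in top [[-1.0, -0.8], [-95.0, -0.8]]
dam in corner, R end in, out, near in end, out, outcorner [[-70.8, -101.3], [13.9, -101.4], [13.8, -120.5], [-71.0, -4.3], [-90.6, -4.3], [-90.4, -120.3]]
```

```bash
python3 -c "
from h import *
s=monitor.observe();print(s['t'],s['joint_velocities'].round(3));print(job.close_job())"
```

```text
38.175 [-0.027  0.009 -0.004  0.005 -0.005  0.027]
the job is handed in; nothing more can be done
None
```

I pushed the orange slab into the corner, first against the far bar and then against the side bar. I then slid the loose dam +x, +y, +x and +y until both its arms met the slab. The job is handed in at about 38 s, with the gripper clear at 210 mm. The highest reported force was about 17 N.

- **Slab:** in the last wrist view it lies against both bars within about 0.5 mm and looks square. That view puts the whole corner about 1 mm off my first estimate, which is within the calibration error.
- **Loose dam:** its inside corner is about 0.5 mm from the slab's -x, -y corner, with the right arm past the far bar's end and just clear of it. During the pushes, the dam stopped 20.1 mm behind the slab's own stop in both directions, which matches the arms' thickness.
- **Everything else:** the kiln post and cone pack look unmoved in the pictures. None of the checks failed. I did not look again at the bench items; the arm passed well above them.

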